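Spin-test the vial carousel and brake it at the fins

TASK

Spin-test the vial carousel: with a fingertip flick its upright post so that the wheel spins counter-clockwise (seen from above) on its own, and leave it running free for at least one full turn. Then brake it in one go by pressing a fingertip on the bare outer part of the wheel's top, never by catching the post, so that it comes to rest with the engraved line between the two fins; it must not come to rest anywhere else after its free turn. Take the hand away and leave the wheel standing there; only touch the carousel, never pinch, shift or lift it, and leave everything else on the bench alone.

Things in the scene. Friction and masses are not known exactly. Their poses are not given: they have to be found in the camera images.
- unit: the carousel unit: a grey square plinth 240 x 240 mm, top 38 mm above the bench, standing loose on four rubber feet (4 kg, it stays put under light pushes), carrying the wheel on a vertical axis through its centre. Origin: centre of the underside, on the bench; z up; the fins stand at its -x side.
- wheel (a joint): angle of the wheel about its vertical axis, rad, growing counter-clockwise seen from above and counting on over turns (not wrapped). 0, 2 pi, 4 pi ... = engraved line midway between the fins; starts between -5.2 and -0.95. Low-friction bearing: it coasts for turns, slowing a few tenths of a rad/s per second; a fingertip pressed on it with a few newtons stops it almost at once.
- hub (a point): centre of the wheel's top face, on the axis, 60 mm above the bench. The wheel is an aluminium disc of radius 100 mm, 14 mm thick, about 1 kg, with a flat top. Within 34 mm of the axis a hub nut (8 mm high) and six black vial caps (6 mm high) stand on it.
- post: the steel finger post fixed upright on the wheel: 12 mm in diameter, 32 mm tall (top 92 mm above the bench), 50 mm from the axis. Origin: centre of its foot, on the wheel's top face. It goes round with the wheel; the wheel's top from 56 to 100 mm from the axis is flat and bare all round (the place to brake).
- mark (a point): point on the engraved line, 95 mm from the axis, on the wheel's top. The line is a dark straight radial groove 8 mm wide, running from the post outward to the rim, so post and line lie in the same direction from the axis.
- fins (a point): midpoint between the two fixed fins, 60 mm above the bench, 112 mm from the axis on the plinth's -x side. The fins are upright steel plates 6 mm thick, 14 mm long (radially), inner faces 40 mm apart, tops 84 mm above the bench (24 mm above the wheel's top), just outside the wheel's rim.
- vial_a: amber vial with black cap, 16 mm in diameter, 45 mm tall, standing loose near the carousel; origin under its centre. Leave alone.
- vial_b: a second such vial, 16 mm in diameter, 45 mm tall; origin under its centre. Leave alone.
- beaker: glass beaker, 68 mm in diameter, 85 mm tall; origin under its centre. Leave alone.
- solvent: solvent bottle, 70 mm in diameter, 170 mm tall; origin under its centre. Leave alone.
- wrench: small steel wrench, 130 mm long, lying flat along its x axis. Leave alone.
- tray: open white tray 100 x 130 x 30 mm; origin under its centre. Leave alone.

How it is judged (in metres and radians):
On the way, in this order (a step that is already met when the one before it is completed fails the run):
1. flicked: the wheel spins counter-clockwise at over 0.8 rad/s, untouched, for half a second (contact force between the fingers and unit below 0.05 N and velocity of joint wheel above 0.8 rad/s), for 0.5 s.
2. it has made at least one full turn from any start (angle beyond 5.4 rad) and is still turning, untouched (contact force between the fingers and unit below 0.05 N and value of joint wheel above 5.4 rad and velocity of joint wheel above 0.1 rad/s), for 0.02 s.
3. braked: under a fingertip, the wheel stands with the line between the fins (contact force between the fingers and unit above 0.5 N and velocity of joint wheel between -0.05 and 0.05 rad/s and y of mark in the frame of unit between -0.019 and 0.019 m and x of mark in the frame of unit below -0.05 m), for 0.1 s.
At the end, for the whole second after the job is handed in: The wheel is at rest (under 0.03 rad/s) after more than one full turn, untouched, with the engraved line between the fins (its outer end within 19 mm of the middle line, about 11 degrees); the unit within 10 mm and the bystanders within 20 mm of where they stood (y of mark in the frame of unit between -0.019 and 0.019 m and x of mark in the frame of unit below -0.05 m and value of joint wheel above 5.4 rad and velocity of joint wheel between -0.03 and 0.03 rad/s and contact force between the fingers and unit below 0.05 N and distance of unit from where it was at the start of the episode below 0.01 m and distance of each of vial_a, vial_b, beaker, solvent, wrench, tray from where it was at the start of the episode below 0.02 m).
It fails at once if the wheel comes to rest elsewhere than between the fins after its free turn (value of joint wheel above 5.4 rad and velocity of joint wheel below 0.05 rad/s and not (y of mark in the frame of unit between -0.019 and 0.019 m and x of mark in the frame of unit below -0.05 m)).
It fails at once if the post is touched after the free turn (the wheel is caught by its post) (value of joint wheel above 5.4 rad and contact force between the fingers and post above 0.2 N).
It fails at once if the carousel unit is shifted more than 10 mm, lifted or tipped (distance of unit from where it was at the start of the episode above 0.01 m or height (world z) of unit above 0.006 m or angle between unit's own z axis and vertical above 0.05 rad).
It fails at once if a bystander is moved more than 20 mm or lifted (distance of any of vial_a, vial_b, beaker, solvent, wrench, tray from where it was at the start of the episode above 0.02 m).
It also fails if it takes over 51 s, if anything falls off the work surface, if the arm or the gripper's body presses on something with over 40 N, if the wrist force passes 120 N, or if a joint passes its speed limit or range.

ROBOT

A 6-joint arm with a two-finger parallel gripper is mounted at the origin on the work surface. World frame = base frame: x ahead of the robot, y to its left, z up, the work surface at z = 0. Lengths are in mm, angles in rad, forces in N, time in s.
With the tool pointing down it reaches from about 375 to 825 mm from the base axis. Payload 5.5 kg.
Tool frame: the origin (TCP) lies on the centre line of the jaws, within the pads' length; the fingertips stand 11 mm ahead of it and the grasp point (between the pads) lies 8 mm behind it; z points along the fingers, y is the line along which they close (so a half turn about z gives the same grasp; the last joint's range is limited). The gripper opens to 85 mm and grips with 20 to 120 N. Pads are 22 mm wide; open, the fingers measure 114 mm over their backs; the gripper's body (76 mm by 85 mm) begins 54 mm behind the grasp point. The pads swing forward as they close: fully open they stand 13 mm farther back than shut.
Start: joints at [-1.123, 0.314, -0.047, 1.21, 0, 1.571], TCP at [259.786, -540.838, 242.299] pointing down, gripper open.
Joint ranges: [-2.67, 2.67], [-0.69, 1.73], [-1.03, 1.25], [-2.08, 2.16], [-1.42, 1.45], [-3.14, 3.14]. Speed limits (rad/s): [2.39, 2.39, 3.01, 3.14, 3.14, 3.14].

INTERFACE

Orientations are given as a rotation vector (axis times angle).
In Python, from rig import env, capture gives the robot as it stands. The module is installed in compiled form; this text tells all that it offers.
- The arm moves only by the tool carry_out, never from a script. Its argument "moves" is a list of rows, each an object with "xyz": the shift along the tool's x, y, z in m, a list of three; "turn": the turn about the tool's z in degrees; "fingers": the opening, from 0 (shut) to 1 (fully open). A call has 1 to 12 rows; each row shifts and turns the commanded pose from where the row before left it, along the tool's axes as they then stand; what a row does not reach is not made up. A row lasts 1/10 s, in which the tool goes at most 50 mm and 8.59 degrees, less where a joint would pass 70% of its speed; a pose out of reach is approached as far as the arm can. A call with a gripper value outside its range is refused whole. The fingers move at their own pace and stop on an object; the grip force is fixed at half the most. Time passes only in rows, so rows that do not move let the fingers close. It gives the time, the measured TCP pose, the force, the opening and the grip force at its end, in the units of the state.
- env.get_state(): the state, without advancing time (a new reading comes with each control period).
- capture(name): name is "scene" or "top" or "wrist"; returns a dict with "pixels" (384x512x3 uint8, blue, green, red), "range_z" (384x512 float32, mm along the optical axis (not along the pixel's ray), 0 where there is no reading), "fx", "fy", "cx", "cy" (pixels), "extrinsics" (4x4, takes a point from camera to world coordinates). Camera axes: x right, y down, z forward; pixel columns grow to the right and rows downward; lengths in mm; the calibration is good to about 2 mm. A picture is of the moment at which its call begins.
- env.hand_in(): hands the job in; it is judged then, once.
The state is a dict: "clock": time; "joint_pos": joint angles; "joint_velocities": joint speeds; "joint_efforts": joint torques, N m; "eef_pos": TCP position; "eef_rot": TCP orientation; "contact_force": force on the tool from outside, world axes, zero at the start; "moment": the same for the moment, N m; "finger_gap": opening from 0.0 (shut) to 1.0 (fully open); "grip_force": force on a finger pad.
Only numpy, scipy, OpenCV 4.12 (cv2) and the standard library are available. Lean on these libraries where they do the work, as an engineer would, in place of code of your own. Each camera call takes 0.05 s, during which the arm holds its last target. There are 200 camera calls.

## Working session

There is one attempt and no reset: what is moved stays moved. The work goes in short steps, Python scripts to look and compute and a tool call to move; the robot and the scene stay as the last step left them, time stands still between calls to the robot, and variables do not carry over. Pictures are saved under pics/ and viewed, at most 10 in all, crops included, and the job is handed in when it is done.

Besides the shell and the picture viewer there is one more tool, called after "Request:" by a JSON object that holds its "api" and its "payload". carry_out: Moves the arm, as the interface text tells. Its arguments: {"type":"object","properties":{"moves":{"type":"array"}},"required":["moves"]}

```bash
mkdir -p pics
python3 - <<'E'
from rig import env,capture
import cv2,numpy as np
s=env.get_state();print({k:np.round(v,3) for k,v in s.items()})
for n in("top","scene"):
    c=capture(n);cv2.imwrite(f"pics/{n}0.png",c["pixels"]);np.savez(f"{n}0.npz",**c)
    print(n,c["fx"],c["cx"],c["cy"],np.round(c["extrinsics"],3).tolist())
E
```

```text
{'clock': np.float64(0.0), 'joint_pos': array([-1.123,  0.314, -0.048,  1.21 , -0.   ,  1.571]), 'joint_velocities': array([ 0.001, -0.001,  0.001,  0.003,  0.003, -0.   ]), 'joint_efforts': array([ 0.0000e+00, -5.3959e+01,  3.3975e+01,  1.9000e-02,  0.0000e+00,
       -0.0000e+00]), 'eef_pos': array([ 259.544, -540.334,  241.438]), 'eef_rot': array([-3.062e+00, -6.970e-01,  1.000e-03]), 'contact_force': array([-0.274,  0.113, -0.555]), 'moment': array([ 0.043, -0.007, -0.007]), 'grip_force': np.float64(0.0), 'finger_gap': np.float64(1.006)}
top 370.18524251946917 255.4232220363935 191.11943932305053 [[-0.017, -0.99, 0.138, 442.496], [-1.0, 0.019, 0.014, 56.278], [-0.016, -0.138, -0.99, 902.295], [0.0, 0.0, 0.0, 1.0]]
scene 429.1215623701564 257.13231620883505 199.41953315340672 [[0.891, 0.366, -0.27, 837.351], [0.454, -0.712, 0.535, -472.196], [0.004, -0.599, -0.8, 861.334], [0.0, 0.0, 0.0, 1.0]]
```

View pics/top0.png

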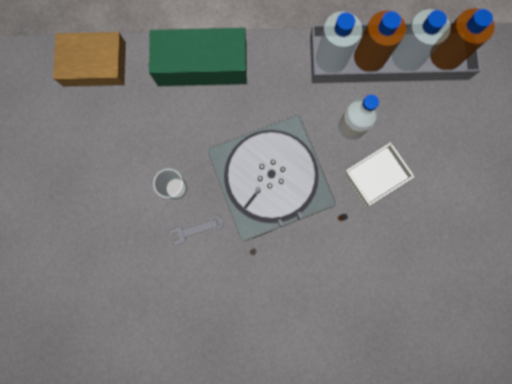

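View pics/scene0.png

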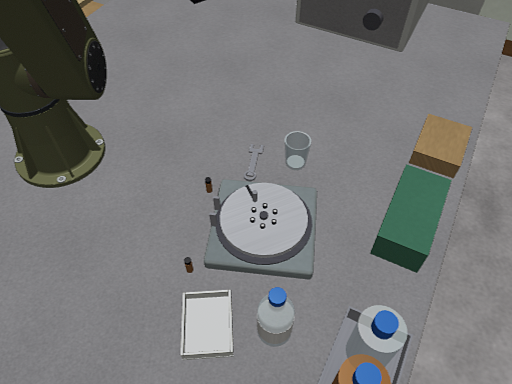

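Top view: the wheel is centred near (271,174), with the post at (257,190), the line running to (246,207), and the fins near (290,218). Now the measurements.

```bash
cat > h.py <<'E'
import numpy as np,cv2
def ray(c,uv,z):
    E=np.array(c["extrinsics"]);uv=np.atleast_2d(uv).astype(float)
    d=np.c_[(uv[:,0]-c["cx"])/c["fx"],(uv[:,1]-c["cy"])/c["fy"],np.ones(len(uv))]@E[:3,:3].T
    o=E[:3,3];return o+d*((z-o[2])/d[:,2])[:,None]
def proj(c,P):
    E=np.linalg.inv(np.array(c["extrinsics"]));q=np.atleast_2d(P)@E[:3,:3].T+E[:3,3]
    return np.c_[q[:,0]/q[:,2]*c["fx"]+c["cx"],q[:,1]/q[:,2]*c["fy"]+c["cy"]]
def polar(c,hub,z=60,R=100,n=360):
    # rectified top view of the plane z: 1 px = 0.5 mm, image x = world x, image y = world y
    g=np.arange(-130,131,.5);X,Y=np.meshgrid(g,g)
    uv=proj(c,np.c_[X.ravel()+hub[0],Y.ravel()+hub[1],np.full(X.size,z)]).astype(np.float32)
    return cv2.remap(c["pixels"],uv[:,0].reshape(X.shape),uv[:,1].reshape(X.shape),cv2.INTER_LINEAR)
E
python3 - <<'E'
from h import *
for n in("top","scene"):
    c=dict(np.load(n+"0.npz"))
    g=cv2.cvtColor(c["pixels"],cv2.COLOR_BGR2GRAY)
    seed=(262,150) if n=="top" else (285,200)
    m=np.zeros((386,514),np.uint8)
    m=((g>140)*255).astype(np.uint8)
    k,l,st,ce=cv2.connectedComponentsWithStats(m)
    i=l[seed[1],seed[0]]; cnt=max(cv2.findContours((l==i).astype(np.uint8),0,1)[0],key=cv2.contourArea)
    h=cv2.convexHull(cnt)[:,0]
    P=ray(c,h,60)[:,:2]
    A=np.c_[2*P,np.ones(len(P))];x=np.linalg.lstsq(A,(P**2).sum(1),rcond=None)[0]
    print(n,x[:2],np.sqrt(x[2]+x[0]**2+x[1]**2),st[i])
    im=polar(c,x[:2]);np.save(n+"hub.npy",x[:2])
    cv2.imwrite(f"pics/r_{n}.png",im)
a=cv2.imread("pics/r_top.png");b=cv2.imread("pics/r_scene.png")
cv2.imwrite("pics/both.png",cv2.resize(np.hstack([a,b]),(800,400)))
E
```

```text
top [599.11198227  31.19769956] 99.26809377464915 [ 228  133   87   85 5491]
scene [601.51093877  28.25446433] 99.08128678076551 [ 220  182   88   73 4662]
```

View pics/both.png

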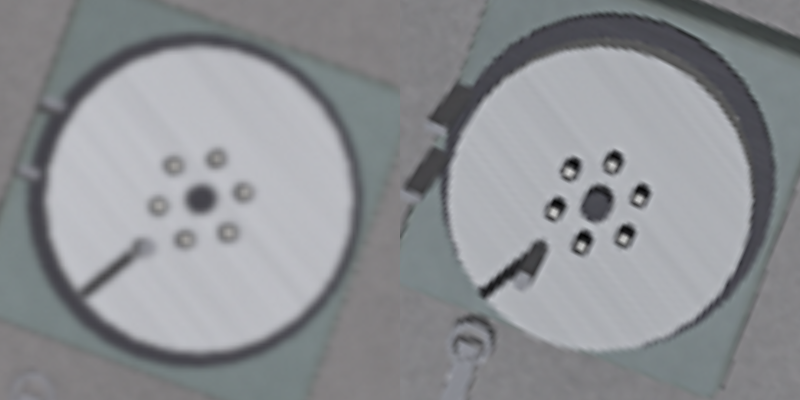

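Both rectified views agree: hub ≈ (600,30), line direction ≈ 141° in world, fins near 200°. Next I'll refine these and work out the flick.

```bash
cat >> h.py <<'E'
HUB=np.array([600.3,29.7])
def line_angle(c,r0=66,r1=94):
    # darkest radial direction on the bare ring, world degrees
    a=np.radians(np.arange(0,360,.5));r=np.arange(r0,r1,2)
    X=HUB[0]+np.outer(np.cos(a),r);Y=HUB[1]+np.outer(np.sin(a),r)
    uv=proj(c,np.c_[X.ravel(),Y.ravel(),np.full(X.size,60)]).astype(np.float32)
    g=cv2.cvtColor(c["pixels"],cv2.COLOR_BGR2GRAY)
    v=cv2.remap(g,uv[:,0].reshape(X.shape),uv[:,1].reshape(X.shape),cv2.INTER_LINEAR).astype(float)
    return a,v
E
python3 - <<'E'
from h import *
for n in("top","scene"):
    c=dict(np.load(n+"0.npz"));a,v=line_angle(c);d=np.median(v,1)
    w=np.clip(np.median(d)-25-d,0,None);z=(w*np.exp(1j*a)).sum();print(n,"line",np.degrees(np.angle(z)),abs(z)/w.sum(),d.min(),np.median(d))
    P=c["pixels"].astype(int);hs=cv2.cvtColor(c["pixels"],cv2.COLOR_BGR2HSV)
    m=((P[...,1]-P[...,2]>6)).astype(np.uint8)
    if n=="top": m[:100]=0
    else: m[:,330:]=0;m[:170]=0;m[275:]=0
    m=cv2.morphologyEx(m,cv2.MORPH_OPEN,np.ones((3,3)))
    cnt=max(cv2.findContours(m,0,1)[0],key=cv2.contourArea)[:,0]
    W=ray(c,cnt,38)[:,:2].astype(np.float32);print(cv2.minAreaRect(W))
c=dict(np.load("top0.npz"));print("fins",ray(c,[[281,222],[298,216]],84))
for u in [[343,217],[253,252]]:print(ray(c,u,45))
print("solvent",ray(c,[370,103],170))
E
```

```text
top line 140.52603656101576 0.9995939541904426 76.0 187.5
((748.4971313476562, -196.73529052734375), (76.21027374267578, 65.37696838378906), 88.67413330078125)
scene line 141.32489998468202 0.9996897418761909 31.0 175.0
((626.338623046875, -39.81083679199219), (235.62741088867188, 100.51924896240234), 22.566303253173828)
fins [[486.5507916   12.25469576  84.        ]
 [499.10325935 -25.57379781  84.        ]]
[[ 497.63961841 -133.02741307   45.        ]]
[[421.34234527  75.90050133  45.        ]]
solvent [[ 722.69333636 -172.21861575  170.        ]]
```

Request:
{"api": "carry_out", "payload": {"moves": [{"xyz": [0,0,0],"turn": -8.5,"fingers": 0},{"xyz": [0,0,0],"turn": -8.5,"fingers": 0},{"xyz": [0,0,0],"turn": -8.5,"fingers": 0}]}}

```text
clock: 0.4
eef_pos: [259.6, -540.6, 241.8]
eef_rot: [-2.829, -1.365, 0.0]
contact_force: [0.4, -0.1, 0.3]
finger_gap: 0.516
grip_force: 0.0
```

Run:
```python
from h import *
c=dict(np.load("top0.npz"))
for n in("top","scene"):
    c=dict(np.load(n+"0.npz"))
    im=polar(c,HUB,38);g=cv2.GaussianBlur(im,(0,0),1.5).astype(int)
    m=((g[...,1]-g[...,2]>5)).astype(np.uint8)
    m=cv2.morphologyEx(m,cv2.MORPH_OPEN,np.ones((5,5)))
    cnt=max(cv2.findContours(m,0,1)[0],key=cv2.contourArea)[:,0]
    pad=cnt[(cnt.min(1)>3)&(cnt.max(1)<517)]
    P=pad/2-130.
    # edges: robust lines for each of 4 sides, near expected yaw
    y=np.radians(19)
    for k in range(4):
        nrm=np.array([np.cos(y+k*np.pi/2),np.sin(y+k*np.pi/2)]);t=np.array([-nrm[1],nrm[0]])
        s=P[(np.abs(P@nrm-120)<12)&(np.abs(P@t)<105)]
        if len(s)>15:
            vx,vy,x0,y0=cv2.fitLine(s.astype(np.float32),cv2.DIST_HUBER,0,.01,.01).ravel()
            print(n,k,len(s),(np.degrees(np.arctan2(vy,vx))-90*((k+1)%2))%180, "dist",(np.array([x0,y0])@nrm))
crop=[]
for n in("top","scene"):
    c=dict(np.load(n+"0.npz"));im=polar(c,HUB,84)
    crop.append(cv2.resize(im[100:350,0:130],None,fx=2.3,fy=2.3,interpolation=cv2.INTER_CUBIC))
cv2.imwrite("pics/fins.png",np.hstack(crop))
```

```text
top 0 190 19.825455 dist 114.16541753454256
top 1 394 19.38112 dist 118.83583449165383
top 2 62 37.96248 dist 117.70936760889765
scene 0 398 19.776337 dist 116.947104370586
scene 1 80 21.622993 dist 113.42411762621236
scene 2 137 19.614273 dist 114.91853026454787
scene 3 409 18.708399 dist 122.10785877159418
```

View pics/fins.png

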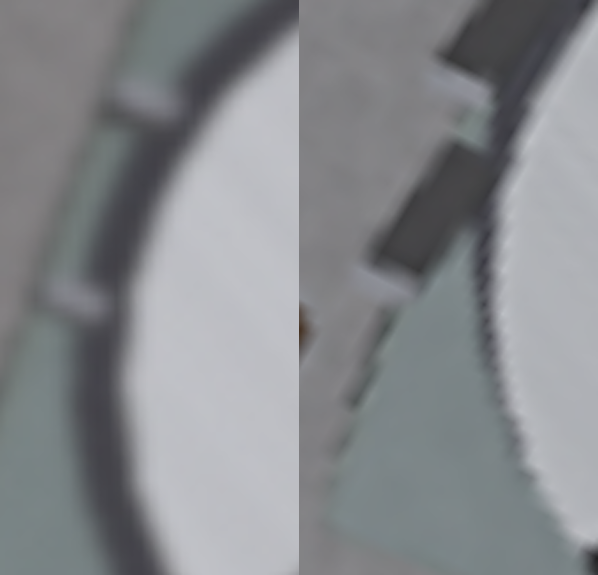

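Request:
{"api": "carry_out", "payload": {"moves": [{"xyz": [0.04,0,0],"turn": 0,"fingers": 0},{"xyz": [0.04,0,0],"turn": 0,"fingers": 0},{"xyz": [0.04,0,0],"turn": 0,"fingers": 0},{"xyz": [0.04,0,0],"turn": 0,"fingers": 0},{"xyz": [0.04,0,0],"turn": 0,"fingers": 0},{"xyz": [0.04,0,0],"turn": 0,"fingers": 0},{"xyz": [0.04,0,0],"turn": 0,"fingers": 0},{"xyz": [0.04,0,0],"turn": 0,"fingers": 0},{"xyz": [0.04,-0.02,0],"turn": 0,"fingers": 0},{"xyz": [0.04,-0.03,0],"turn": 0,"fingers": 0},{"xyz": [0.04,-0.03,0],"turn": 0,"fingers": 0},{"xyz": [0.04,-0.02,0],"turn": 0,"fingers": 0}]}}

```text
clock: 1.6
eef_pos: [481.8, -102.0, 242.0]
eef_rot: [-2.833, -1.356, 0.001]
contact_force: [0.4, 0.5, -0.9]
finger_gap: 0.0
grip_force: 0.0
```

Averaged over the two views, the fins lie at about 199.8° world, so the wheel starts at about -1.03 rad. I'll move to behind the post and lower.

Request:
{"api": "carry_out", "payload": {"moves": [{"xyz": [0.035,-0.007,0],"turn": 0,"fingers": 0},{"xyz": [0.035,-0.007,0],"turn": 0,"fingers": 0},{"xyz": [0.035,-0.007,0],"turn": 0,"fingers": 0},{"xyz": [0.035,-0.007,0],"turn": 0,"fingers": 0},{"xyz": [0.036,-0.006,0.02],"turn": 0,"fingers": 0},{"xyz": [0.036,-0.006,0.02],"turn": 0,"fingers": 0},{"xyz": [0,0,0.03],"turn": 0,"fingers": 0},{"xyz": [0,0,0.03],"turn": 0,"fingers": 0},{"xyz": [0,0,0.02],"turn": 0,"fingers": 0},{"xyz": [0,0,0],"turn": 0,"fingers": 0}]}}

```text
clock: 2.6
eef_pos: [581.8, 85.7, 118.7]
eef_rot: [-2.832, -1.356, 0.01]
contact_force: [-0.3, -0.5, -0.4]
finger_gap: 0.0
grip_force: 0.0
```

Run:
```python
from h import *
from rig import env,capture
s=env.get_state();print(s["clock"],s["eef_pos"],s["contact_force"])
c=capture("scene");cv2.imwrite("pics/s1.png",cv2.resize(c["pixels"][110:300,130:390],None,fx=3,fy=3))
```

```text
2.6 [581.8410423   85.7073506  118.70061335] [-0.27364716 -0.47591652 -0.4092808 ]
```

View pics/s1.png

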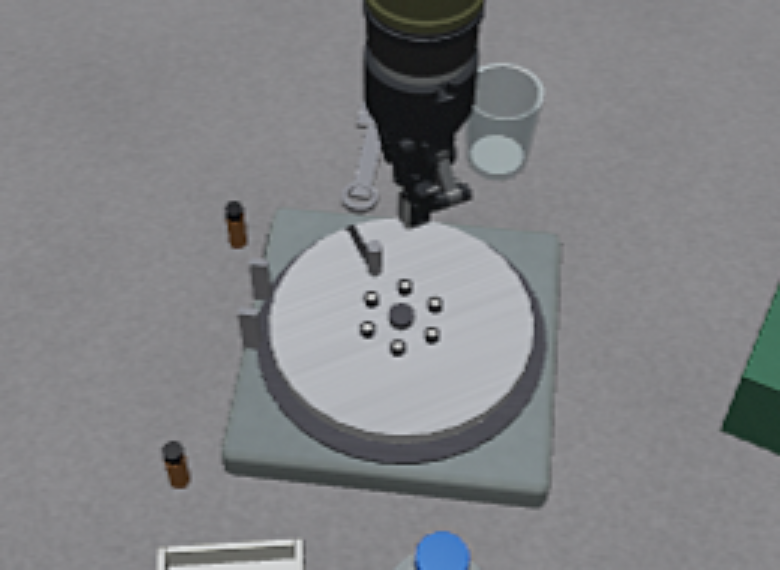

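Request:
{"api": "carry_out", "payload": {"moves": [{"xyz": [0,0,0.016],"turn": 0,"fingers": 0},{"xyz": [0,0,0.016],"turn": 0,"fingers": 0},{"xyz": [0,0,0],"turn": 0,"fingers": 0},{"xyz": [0,0,0],"turn": 0,"fingers": 0}]}}

```text
clock: 3.05
eef_pos: [585.4, 85.9, 91.6]
eef_rot: [2.834, 1.356, 0.002]
contact_force: [-0.6, -0.0, 0.0]
finger_gap: -0.0
grip_force: 0.0
```

Request:
{"api": "carry_out", "payload": {"moves": [{"xyz": [-0.006,0,0],"turn": 0,"fingers": 0},{"xyz": [-0.012,0,0],"turn": 0,"fingers": 0},{"xyz": [-0.015,0,0],"turn": 0,"fingers": 0},{"xyz": [-0.015,0,0],"turn": 0,"fingers": 0},{"xyz": [0.006,0,0],"turn": 0,"fingers": 0},{"xyz": [0.01,0,-0.02],"turn": 0,"fingers": 0},{"xyz": [0,0,-0.02],"turn": 0,"fingers": 0},{"xyz": [0,-0.015,0],"turn": 0,"fingers": 0},{"xyz": [0,-0.014,0],"turn": 0,"fingers": 0}]}}

```text
clock: 3.95
eef_pos: [541.3, 79.6, 130.2]
eef_rot: [-2.834, -1.355, -0.0]
contact_force: [-1.5, -0.2, -1.2]
finger_gap: -0.002
grip_force: 0.0
```

```bash
cat > track.py <<'E'
from h import *
from rig import env,capture
def ang(c):
    a,v=line_angle(c);d=np.median(v,1);ok=d>0
    # occluded sector (hand) is excluded: deep dark both inside and over a wide arc
    w=np.clip(np.median(d)-30-d,0,None);b=np.r_[w,w]>0
    out=[];i=0
    lab,k=[],0
    n=len(w)
    s=np.argmin(w>0) if (w>0).any() else 0
    idx=[(s+j)%n for j in range(n)]
    run=[]
    for j in idx+[idx[0]]:
        if w[j]>0: run.append(j)
        elif run:
            z=(w[run]*np.exp(1j*a[run])).sum();out.append((round(float(np.degrees(np.angle(z)))%360,1),len(run)/2));run=[]
    return out
E
python3 - <<'E'
from track import *
for i in range(8):
    t=env.get_state()["clock"];c=capture("scene");print(round(float(t),3),ang(c))
cv2.imwrite("pics/s2.png",cv2.resize(c["pixels"][110:300,130:390],None,fx=3,fy=3))
s=env.get_state();print(s["eef_pos"],s["contact_force"])
E
```

```text
3.95 [(289.8, 6.0)]
4.0 [(300.3, 6.5)]
4.05 [(310.9, 6.5)]
4.1 [(321.4, 6.5)]
4.15 [(331.8, 6.5)]
4.2 [(342.3, 7.0)]
4.25 [(352.7, 7.0)]
4.3 [(3.1, 6.5)]
[542.11422214  79.06010122 129.89669427] [-0.70757735 -0.31348667  0.12047507]
```

Request:
{"api": "carry_out", "payload": {"moves": [{"xyz": [0,-0.003,0.01],"turn": 0,"fingers": 0},{"xyz": [0,0,0.01],"turn": 0,"fingers": 0},{"xyz": [0,0,0.01],"turn": 0,"fingers": 0},{"xyz": [0,0,0],"turn": 0,"fingers": 0},{"xyz": [0,0,0],"turn": 0,"fingers": 0},{"xyz": [0,0,0],"turn": 0,"fingers": 0},{"xyz": [0,0,0],"turn": 0,"fingers": 0},{"xyz": [0,0,0],"turn": 0,"fingers": 0},{"xyz": [0,0,0],"turn": 0,"fingers": 0},{"xyz": [0,0,0],"turn": 0,"fingers": 0}]}}

```text
clock: 5.35
eef_pos: [539.9, 81.1, 100.5]
eef_rot: [2.834, 1.356, 0.0]
contact_force: [-0.1, 0.0, 0.3]
finger_gap: 0.0
grip_force: 0.0
```

Run:
```python
from track import *
for i in range(4):
    t=env.get_state()["clock"];c=capture("scene");print(round(float(t),3),ang(c))
s=env.get_state();print(s["eef_pos"],s["contact_force"])
```

```text
5.35 [(215.8, 6.5)]
5.4 [(225.4, 6.5)]
5.45 [(235.0, 6.5)]
5.5 [(244.4, 6.5)]
[539.75862213  81.09764313 100.31156995] [-0.44077089  0.70210189 -0.23628582]
```

Request:
{"api": "carry_out", "payload": {"moves": [{"xyz": [0,0,0],"turn": 0,"fingers": 0},{"xyz": [0,0,0],"turn": 0,"fingers": 0},{"xyz": [0,0,0],"turn": 0,"fingers": 0},{"xyz": [0,0,0],"turn": 0,"fingers": 0},{"xyz": [0,0,0],"turn": 0,"fingers": 0},{"xyz": [0,0,0],"turn": 0,"fingers": 0},{"xyz": [0,0,0],"turn": 0,"fingers": 0},{"xyz": [0,0,0],"turn": 0,"fingers": 0},{"xyz": [0,0,0],"turn": 0,"fingers": 0},{"xyz": [0,0,0],"turn": 0,"fingers": 0}]}}

```text
clock: 6.55
eef_pos: [539.8, 81.1, 100.3]
eef_rot: [2.834, 1.356, 0.0]
contact_force: [0.3, 0.1, -0.1]
finger_gap: -0.0
grip_force: 0.0
```

Run:
```python
from track import *
for i in range(4):
    t=env.get_state()["clock"];c=capture("scene");print(round(float(t),3),ang(c))
s=env.get_state();print(s["eef_pos"],s["contact_force"])
```

```text
6.55 [(72.6, 6.5)]
6.6 [(81.4, 7.0)]
6.65 [(90.2, 7.0)]
6.7 [(98.6, 6.5)]
[539.79018417  81.09579383 100.31562143] [ 0.18880246 -0.15718885  0.39109625]
```

Deceleration is steady at about 14.2°/s², and the best pass to brake on is near t≈13.2 s at about 80°/s. First I'll measure the arm's lag while going down to a low hover.

Request:
{"api": "carry_out", "payload": {"moves": [{"xyz": [0,0,0.012],"turn": 0,"fingers": 0}]}}

```text
clock: 6.85
eef_pos: [541.2, 81.3, 89.3]
eef_rot: [2.833, 1.356, 0.005]
contact_force: [0.2, -0.5, -0.2]
finger_gap: -0.0
grip_force: 0.0
```

Run:
```python
from track import *
for i in range(8):
    s=env.get_state();c=capture("scene");print(round(float(s["clock"]),3),ang(c),round(float(s["eef_pos"][2]),2))
```

```text
6.85 [(124.7, 7.0)] 89.32
6.9 [(133.2, 8.5)] 86.42
6.95 [(140.3, 14.5)] 86.56
7.0 [(140.3, 7.5), (150.1, 6.5)] 87.06
7.05 [(143.1, 1.5), (158.5, 6.5)] 87.54
7.1 [(166.8, 7.0)] 87.86
7.15 [(175.0, 6.5)] 88.16
7.2 [(183.4, 6.5)] 88.32
```

Request:
{"api": "carry_out", "payload": {"moves": [{"xyz": [0,0,0.004],"turn": 0,"fingers": 0},{"xyz": [0,0,0.004],"turn": 0,"fingers": 0},{"xyz": [0,0,0.003],"turn": 0,"fingers": 0},{"xyz": [0,0,0],"turn": 0,"fingers": 0},{"xyz": [0,0,0],"turn": 0,"fingers": 0},{"xyz": [0,0,0],"turn": 0,"fingers": 0},{"xyz": [0,0,0],"turn": 0,"fingers": 0},{"xyz": [0,0,0],"turn": 0,"fingers": 0},{"xyz": [0,0,0],"turn": 0,"fingers": 0},{"xyz": [0,0,0],"turn": 0,"fingers": 0},{"xyz": [0,0,0],"turn": 0,"fingers": 0},{"xyz": [0,0,0],"turn": 0,"fingers": 0}]}}

```text
clock: 8.45
eef_pos: [539.8, 81.1, 77.3]
eef_rot: [-2.834, -1.356, 0.0]
contact_force: [-0.4, -1.4, -0.2]
finger_gap: 0.0
grip_force: 0.0
```

Request:
{"api": "carry_out", "payload": {"moves": [{"xyz": [0,0,0],"turn": 0,"fingers": 0},{"xyz": [0,0,0],"turn": 0,"fingers": 0},{"xyz": [0,0,0],"turn": 0,"fingers": 0},{"xyz": [0,0,0],"turn": 0,"fingers": 0},{"xyz": [0,0,0],"turn": 0,"fingers": 0},{"xyz": [0,0,0],"turn": 0,"fingers": 0},{"xyz": [0,0,0],"turn": 0,"fingers": 0},{"xyz": [0,0,0],"turn": 0,"fingers": 0},{"xyz": [0,0,0],"turn": 0,"fingers": 0},{"xyz": [0,0,0],"turn": 0,"fingers": 0},{"xyz": [0,0,0],"turn": 0,"fingers": 0},{"xyz": [0,0,0],"turn": 0,"fingers": 0}]}}

```text
clock: 9.65
eef_pos: [539.8, 81.1, 77.3]
eef_rot: [2.834, 1.356, 0.0]
contact_force: [0.5, -1.3, -0.1]
finger_gap: 0.0
grip_force: 0.0
```

Run:
```python
from track import *
for i in range(6):
    s=env.get_state();c=capture("scene");print(round(float(s["clock"]),3),ang(c),np.round(s["eef_pos"],2),s["contact_force"][2])
```

```text
9.65 [(136.8, 15.5), (177.3, 7.0)] [539.79  81.08  77.31] -0.1148037445400588
9.7 [(136.9, 15.5), (183.6, 7.0)] [539.76  81.09  77.3 ] -0.19458652901999057
9.75 [(136.8, 15.5), (190.0, 6.5)] [539.78  81.09  77.3 ] 0.6155295218593616
9.8 [(136.8, 15.5), (196.3, 7.0)] [539.78  81.12  77.32] -0.10352505087128233
9.85 [(136.9, 15.5), (202.5, 6.5)] [539.78  81.07  77.31] -0.3102453844311561
9.9 [(136.9, 15.5), (208.8, 7.0)] [539.77  81.1   77.3 ] 0.3927822800248049
```

Request:
{"api": "carry_out", "payload": {"moves": [{"xyz": [0,0,0],"turn": 0,"fingers": 0},{"xyz": [0,0,0],"turn": 0,"fingers": 0},{"xyz": [0,0,0],"turn": 0,"fingers": 0},{"xyz": [0,0,0],"turn": 0,"fingers": 0},{"xyz": [0,0,0],"turn": 0,"fingers": 0},{"xyz": [0,0,0],"turn": 0,"fingers": 0},{"xyz": [0,0,0],"turn": 0,"fingers": 0},{"xyz": [0,0,0],"turn": 0,"fingers": 0},{"xyz": [0,0,0],"turn": 0,"fingers": 0},{"xyz": [0,0,0],"turn": 0,"fingers": 0},{"xyz": [0,0,0],"turn": 0,"fingers": 0},{"xyz": [0,0,0],"turn": 0,"fingers": 0}]}}

```text
clock: 11.15
eef_pos: [539.8, 81.1, 77.3]
eef_rot: [2.834, 1.356, 0.0]
contact_force: [-0.2, -0.7, 0.2]
finger_gap: -0.006
grip_force: 0.0
```

Request:
{"api": "carry_out", "payload": {"moves": [{"xyz": [0,0,0],"turn": 0,"fingers": 0},{"xyz": [0,0,0],"turn": 0,"fingers": 0},{"xyz": [0,0,0],"turn": 0,"fingers": 0},{"xyz": [0,0,0],"turn": 0,"fingers": 0},{"xyz": [0,0,0],"turn": 0,"fingers": 0},{"xyz": [0,0,0],"turn": 0,"fingers": 0},{"xyz": [0,0,0],"turn": 0,"fingers": 0},{"xyz": [0,0,0],"turn": 0,"fingers": 0},{"xyz": [0,0,0],"turn": 0,"fingers": 0},{"xyz": [0,0,0],"turn": 0,"fingers": 0},{"xyz": [0,0,0],"turn": 0,"fingers": 0},{"xyz": [0,0,0],"turn": 0,"fingers": 0}]}}

```text
clock: 12.35
eef_pos: [539.8, 81.1, 77.3]
eef_rot: [-2.834, -1.356, 0.0]
contact_force: [-0.9, 0.0, 0.2]
finger_gap: 0.001
grip_force: 0.0
```

Run:
```python
from track import *
for i in range(3):
    s=env.get_state();c=capture("scene");print(round(float(s["clock"]),3),ang(c))
```

```text
12.35 [(109.3, 6.5), (136.9, 15.0)]
12.4 [(114.0, 6.5), (136.9, 15.0)]
12.45 [(118.8, 6.5), (136.8, 15.5)]
```

Request:
{"api": "carry_out", "payload": {"moves": [{"xyz": [0,0,0],"turn": 0,"fingers": 0},{"xyz": [0,0,0],"turn": 0,"fingers": 0},{"xyz": [0,0,0],"turn": 0,"fingers": 0},{"xyz": [0,0,0],"turn": 0,"fingers": 0},{"xyz": [0,0,0],"turn": 0,"fingers": 0},{"xyz": [0,0,0],"turn": 0,"fingers": 0}]}}

```text
clock: 13.1
eef_pos: [539.8, 81.1, 77.3]
eef_rot: [-2.834, -1.356, -0.0]
contact_force: [0.6, 0.4, -0.3]
finger_gap: -0.002
grip_force: 0.0
```

Run:
```python
from track import *
for i in range(6):
    s=env.get_state();c=capture("scene");a=[x for x in ang(c) if x[0]>150];print(round(float(s["clock"]),3),a)
    if a and a[0][0]>184: break
print(env.get_state()["clock"])
```

```text
13.1 [(175.4, 7.0)]
13.15 [(179.4, 6.5)]
13.2 [(183.5, 6.5)]
13.25 [(187.6, 7.0)]
13.3
```

Request:
{"api": "carry_out", "payload": {"moves": [{"xyz": [0,0,0.012],"turn": 0,"fingers": 0},{"xyz": [0,0,0],"turn": 0,"fingers": 0}]}}

```text
clock: 13.5
eef_pos: [545.1, 84.1, 70.8]
eef_rot: [-2.832, -1.357, -0.02]
contact_force: [-6.1, 5.5, 38.4]
finger_gap: 0.002
grip_force: 19.6
```

Run:
```python
from track import *
for i in range(3):
    s=env.get_state();c=capture("scene");a=[x for x in ang(c) if x[0]>150];print(round(float(s["clock"]),3),a,np.round(s["eef_pos"],1),np.round(s["contact_force"],1))
```

```text
13.5 [(193.8, 7.0)] [545.1  84.1  70.8] [-6.1  5.5 38.4]
13.55 [(194.0, 7.0)] [544.9  83.9  70.8] [-6.   5.5 39. ]
13.6 [(194.1, 7.0)] [544.8  83.8  70.8] [-5.3  5.2 38.4]
```

It stopped at 194°, inside the ±11° window. I'll unload gently so the wheel doesn't kick.

Request:
{"api": "carry_out", "payload": {"moves": [{"xyz": [0,0,-0.001],"turn": 0,"fingers": 0},{"xyz": [0,0,-0.001],"turn": 0,"fingers": 0},{"xyz": [0,0,-0.001],"turn": 0,"fingers": 0}]}}

```text
clock: 13.95
eef_pos: [543.0, 82.0, 71.0]
eef_rot: [2.832, 1.356, 0.011]
contact_force: [-0.3, -0.3, 11.7]
finger_gap: 0.0
grip_force: 5.9
```

Run:
```python
from track import *
for i in range(2):
    s=env.get_state();c=capture("scene");a=[x for x in ang(c) if x[0]>150];print(round(float(s["clock"]),3),a,np.round(s["eef_pos"],1),np.round(s["contact_force"],1))
```

```text
13.95 [(195.9, 6.5)] [543.  82.  71.] [-0.3 -0.3 11.7]
14.0 [(196.1, 7.0)] [542.9  81.9  70.9] [-0.5  1.1 18.8]
```

Request:
{"api": "carry_out", "payload": {"moves": [{"xyz": [0,0,-0.0005],"turn": 0,"fingers": 0},{"xyz": [0,0,-0.0005],"turn": 0,"fingers": 0},{"xyz": [0,0,-0.0005],"turn": 0,"fingers": 0},{"xyz": [0,0,0],"turn": 0,"fingers": 0},{"xyz": [0,0,0],"turn": 0,"fingers": 0}]}}

```text
clock: 14.55
eef_pos: [542.1, 81.1, 71.0]
eef_rot: [2.832, 1.355, 0.006]
contact_force: [1.0, -1.0, 9.2]
finger_gap: -0.003
grip_force: 4.5
```

Run:
```python
from track import *
for i in range(2):
    s=env.get_state();c=capture("scene");a=[x for x in ang(c) if x[0]>150];print(round(float(s["clock"]),3),a,np.round(s["eef_pos"],1),np.round(s["contact_force"],1))
```

```text
14.55 [(196.9, 7.0)] [542.1  81.1  71. ] [ 1.  -1.   9.2]
14.6 [(196.9, 7.0)] [542.1  81.1  71. ] [ 0.8 -0.9  8.9]
```

Request:
{"api": "carry_out", "payload": {"moves": [{"xyz": [0,0,-0.0005],"turn": 0,"fingers": 0},{"xyz": [0,0,0],"turn": 0,"fingers": 0},{"xyz": [0,0,-0.0005],"turn": 0,"fingers": 0},{"xyz": [0,0,0],"turn": 0,"fingers": 0},{"xyz": [0,0,0],"turn": 0,"fingers": 0},{"xyz": [0,0,-0.01],"turn": 0,"fingers": 0},{"xyz": [0,0,-0.03],"turn": 0,"fingers": 0},{"xyz": [0,0,-0.04],"turn": 0,"fingers": 0},{"xyz": [0,0,-0.04],"turn": 0,"fingers": 0},{"xyz": [0,0,0],"turn": 0,"fingers": 0},{"xyz": [0,0,0],"turn": 0,"fingers": 0}]}}

```text
clock: 15.75
eef_pos: [539.6, 81.5, 191.5]
eef_rot: [-2.833, -1.357, -0.001]
contact_force: [-0.6, 0.6, -0.6]
finger_gap: 0.002
grip_force: 0.0
```

Run:
```python
from track import *
for i in range(10):
    s=env.get_state();c=capture("scene");a=[x for x in ang(c) if x[0]>150]
    if i in(0,4,9): print(round(float(s["clock"]),3),a,np.round(s["eef_pos"],1),np.round(s["contact_force"],1))
cv2.imwrite("pics/s9.png",cv2.resize(c["pixels"][110:300,130:390],None,fx=3,fy=3))
```

```text
15.75 [(198.0, 7.0)] [539.6  81.5 191.5] [-0.6  0.6 -0.6]
15.95 [(198.0, 7.0)] [538.4  81.  189.2] [-0.3 -0.3  0.2]
16.2 [(198.0, 7.0)] [539.4  81.1 190.2] [-0.4  0.7  0.2]
```

View pics/s9.png

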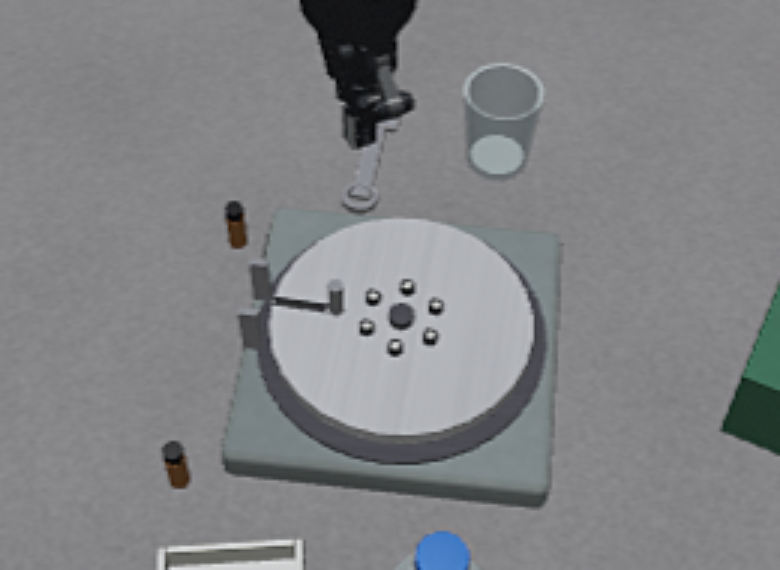

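The line, from (275,300) to (325,307), rests between the fins at (260,280) and (250,325). It isn't moving, and the unit and vials haven't moved.

```bash
python3 -c "
from rig import env;print(env.hand_in())"
```

```text
the job is handed in; nothing more can be done
None
```

Job handed in: the wheel was flicked counter-clockwise, ran free for more than two turns, was braked in one press on its bare outer top, and stands at rest with the line about 2° from midway between the fins; no verdict was returned.

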